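Raise the telescoping drip-bag hanger and hold it up

TASK

On the preparation table stands a small telescoping hanger for drip bags. Squeeze the release button on the side of its head gently (pinch with no more than 40 N), and with the button squeezed in draw the pole straight up past its first stop to its second stop, as far as it goes. Finish while holding it there, with the button still squeezed in so that your grip alone carries the pole, and leave the other things on the table alone.

Things in the scene. Friction and masses are not known exactly. Their poses are not given: they have to be found in the camera images.
- stand: Hanger stand, fixed to the table. Origin: centre of the underside of its round dark steel foot (140 mm across), z up. Upright tube 29 mm across, black collar on top (42 mm across, up to 135 mm height) with a thumbscrew out to 45 mm on the stand's -x side. A steel pole slides straight up out of the collar, with the head on top: release button on the stand's +y side, bag hooks along its +x and -x.
- mast (a joint): How far the pole is drawn up (m): 0 fully down (start), 0.050 first stop, 0.100 second stop, a solid end. Button out: a bolt locks the pole at 0, 0.050 and 0.100. Button squeezed in 4 mm or more: the pole slides freely, also past the first stop (4 to 7 N to lift), and sinks by its weight unless carried.
- head (a point): Centre of the grey plastic head, 168 mm above the table when down; rises with the pole. A block 26 mm (stand x) by 30 mm (stand y) by 44 mm high. Two 6 mm wire hooks leave its +x and -x faces 15 mm below this point, reach 56 mm out, all below this point. Grip from above, fingers closing along the stand's y: one on the button, one on the plain face across from it.
- release (a joint): How far the release button is pressed into the head (m): 0 out, 0.005 fully in. It moves along the stand's -y; a spring pushes it out (4 N at 0, 8 N fully in), so closing a gripper over head and button presses it in.
- button_face (a point): Centre of the outer face of the release button: a ribbed black rubber pad 18 mm wide by 26 mm high on the head's +y side, level with the head's centre, 6 mm proud of the head when out (21 mm from the pole's axis; head and button 36 mm wide together, 31 mm when pressed).
- bowl: Bystander, leave alone: loose blue plastic bowl, 150 mm across, 65 mm high; origin at the centre of its underside.
- vial: Bystander, leave alone: loose small glass vial with a metal cap, 28 mm across, 55 mm high; origin at the centre of its underside.
- tape: Bystander, leave alone: loose roll of white tape lying flat, 60 mm across, 18 mm high; origin at the centre of its underside.
- calculator: Bystander, leave alone: loose black pocket calculator lying flat, 70 by 140 by 14 mm; origin at the centre of its underside.
Not all that is in view belongs to the job. Of the things that look like the stand, take the one that is farthest to the robot's right at the start.

How it is judged (in metres and radians):
On the way, in this order (a step that is already met when the one before it is completed fails the run):
1. the release button is squeezed in while the pole is still down (value of joint release above 0.0035 m and value of joint mast below 0.006 m), for 0.1 s.
2. the pole is drawn up past the first stop (value of joint mast above 0.06 m), for 0.1 s.
At the end, for the whole second after the job is handed in: The pole stays at its second stop (drawn up at least 94 of 100 mm) with the fingers still gripping the head (more than 5 N) and the button still squeezed in (at least 3 mm, so the lock is not carrying the pole); the bystanders upright and within 30 mm of where they were (value of joint mast above 0.094 m and value of joint release above 0.003 m and contact force between the fingers and stand above 5 N and distance of each of bowl, vial, tape, calculator from where it was at the start of the episode below 0.03 m and angle between each of vial, bowl's own z axis and vertical below 0.3 rad); the arm keeps its last pose, push and grip.
It fails at once if the hanger is squeezed or pushed too hard by the fingers (contact force between the fingers and stand above 110 N).
It fails at once if a bystander is disturbed (distance of any of bowl, vial, tape, calculator from where it was at the start of the episode above 0.03 m).
It also fails if it takes over 29 s, if anything falls off the work surface, if the arm or the gripper's body presses on something with over 40 N, if the wrist force passes 120 N, or if a joint passes its speed limit or range.

ROBOT

A 6-joint arm with a two-finger parallel gripper is mounted at the origin on the work surface. World frame = base frame: x ahead of the robot, y to its left, z up, the work surface at z = 0. Lengths are in m, angles in degrees, forces in N, time in s.
With the tool pointing down it reaches from about 0.35 to 1 m from the base axis. Payload 7.1 kg.
Tool frame: the origin (TCP) lies where the fingers leave the gripper's body, on its centre line; the fingertips stand 73 mm ahead of it and the grasp point (between the pads) lies 54 mm ahead of it (manip.tcp_to_grasp is the z of the grasp point in the tool frame, in m); z points along the fingers, y is the line along which they close (so a half turn about z gives the same grasp; the last joint's range is limited). The gripper opens to 85 mm and grips with 20 to 120 N. Pads are 22 mm wide; open, the fingers measure 114 mm over their backs; the gripper's body (76 mm by 85 mm) begins 54 mm behind the grasp point. The pads swing forward as they close: fully open they stand 13 mm farther back than shut.
Start: joints at [-69.614, 24.242, 93.386, -0, 62.372, -1.089], TCP at [0.229, -0.582, 0.304] pointing down, gripper open.
Joint ranges: [-172.04, 172.04], [-51.8, 120.97], [4.93, 147.93], [-75.15, 255.16], [6.16, 154.13], [-145.62, 145.62]. Speed limits (degrees/s): [136.94, 136.94, 172.46, 180, 180, 180].

INTERFACE

Orientations are given as [roll, pitch, yaw] about the fixed x, y, z axes, in that order (R = Rz(yaw) Ry(pitch) Rx(roll)).
In Python, from workcell import manip, vision gives the robot as it stands.
- The arm moves only by the shell command python3 -m handwheel 'ROWS' [FORCE]. ROWS is JSON, a list of rows, each a list of 5 numbers: the finger opening in m, from 0 to 0.0854, then the shift along the tool's x, y, z in m, then the turn about the tool's z in rad. A call has 1 to 20 rows; each row is the pose to reach, as a shift and turn from the pose commanded when the call began, along the tool's axes at that moment; what a row does not reach only later rows make up. A row lasts 1/10 s, in which the tool goes at most 50 mm and 8.59 degrees, less where a joint would pass 70% of its speed; a pose out of reach is approached as far as the arm can. A call with a gripper value outside its range is refused whole. The fingers move at their own pace and stop on an object; FORCE is the grip in N (left out, the last holds). Time passes only in rows, so rows that repeat a pose let the fingers close. It gives the time, the measured TCP pose, the force, the opening and the grip force at its end, in the units of the state.
- manip.observe(): the state, without advancing time (a new reading comes with each control period).
- vision.camera(name): name is "side" or "top" or "wrist"; returns a dict with "frame" (384x512x3 uint8, red, green, blue), "K" (3x3 intrinsics, pixels), "R" (3x3) and "t" (3): a world point X has camera coordinates R X + t; the wrist camera has in their place "mount" (4x4, takes a point from camera to tool coordinates, whose origin is the TCP and whose axes are the flange's). Camera axes: x right, y down, z forward; pixel columns grow to the right and rows downward; lengths in m; the calibration is good to about 2 mm. A picture is of the moment at which its call begins: read the wrist's pose just before it. There is no depth.
- manip.hand_in(): hands the job in; it is judged then, once.
The state is a dict: "time": time; "joints": joint angles; "dq": joint speeds; "effort": joint torques, N m; "tool_pos": TCP position; "tcp_rot": TCP orientation; "wrist_force": force on the tool from outside, world axes, zero at the start; "torque": the same for the moment, N m; "finger_gap": finger opening in m; "grip_force": force on a finger pad.
Only numpy, scipy, OpenCV 4.12 (cv2) and the standard library are available. Lean on these libraries where they do the work, as an engineer would, in place of code of your own. Each camera call takes 0.05 s, during which the arm holds its last target. There are 200 camera calls.

## Working session

There is one attempt and no reset: what is moved stays moved. The work goes in short steps, Python scripts to look and compute and a shell command to move; the robot and the scene stay as the last step left them, time stands still between calls to the robot, and variables do not carry over. Pictures are saved under pics/ and viewed, at most 10 in all, crops included, and the job is handed in when it is done.

```bash
mkdir -p pics
python3 - <<'E'
from workcell import manip, vision
import cv2,numpy as np
print(manip.observe(), manip.tcp_to_grasp)
ims=[]
for n in ["side","top"]:
    c=vision.camera(n); np.savez(n,**c); print(n,c["K"],c["R"],c["t"])
    cv2.imwrite(f"pics/{n}.png",c["frame"][:,:,::-1])
c=vision.camera("wrist");np.savez("wrist",**c);cv2.imwrite("pics/wrist.png",c["frame"][:,:,::-1]);print(c["mount"])
E
```

```text
{'time': 0.0, 'joints': array([-6.96137845e+01,  2.42837381e+01,  9.34318368e+01, -1.78817219e-04,
        6.23712549e+01, -1.08737458e+00]), 'dq': array([-0.04858227, -0.04411413, -0.05939326,  0.03923623, -0.08036269,
        0.05979314]), 'effort': array([-2.92694367e-04, -5.57385707e+01, -2.81747246e+01, -6.01675015e-05,
        7.35677546e-03, -2.99308226e-05]), 'tool_pos': array([ 0.22868049, -0.58119683,  0.30315038]), 'tcp_rot': array([-1.79913183e+02, -1.48950732e-03,  2.14736720e+01]), 'wrist_force': array([-0.23916481,  0.07269279, -0.04048073]), 'torque': array([ 0.00229072,  0.00962773, -0.02069673]), 'grip_force': 0.0, 'finger_gap': 0.08544790164571248} 0.0539
side [[462.19906714   0.         252.39429989]
 [  0.         462.19906714 183.74012437]
 [  0.           0.           1.        ]] [[ 0.97803508 -0.20793012  0.01457549]
 [-0.09922022 -0.52591337 -0.844731  ]
 [ 0.18331047  0.82473037 -0.5349926 ]] [-0.5856026   0.2100913   1.19817581]
top [[498.51672259   0.         256.49913056]
 [  0.         498.51672259 191.27144679]
 [  0.           0.           1.        ]] [[-1.80386783e-02 -9.99835096e-01 -2.09425320e-03]
 [-9.96300350e-01  1.81508539e-02 -8.40009525e-02]
 [ 8.40251129e-02  5.71239033e-04 -9.96463474e-01]] [0.07125681 0.5910536  1.43162376]
[[-4.76264339e-04 -9.60103719e-01 -2.79643742e-01  7.08173863e-02]
 [ 9.99999875e-01 -4.15324934e-04 -2.77171466e-04  5.96404513e-04]
 [ 1.49970336e-04 -2.79643839e-01  9.60103797e-01 -7.01806625e-02]
 [ 0.00000000e+00  0.00000000e+00  0.00000000e+00  1.00000000e+00]]
```

View pics/side.png

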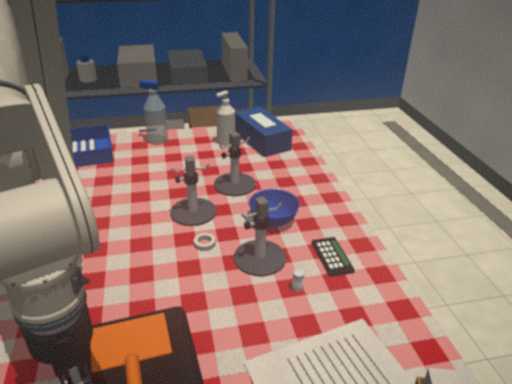

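View pics/top.png

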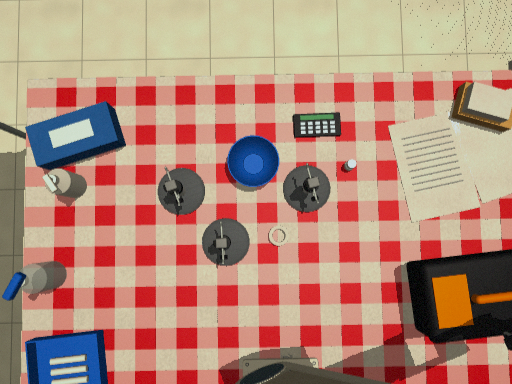

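Three look-alike stands, at top-view pixels (181,191), (226,242) and (307,188). Robot's right is −y, which is larger columns in the top view, so the one at (307,188) (side view (260,250)) is meant. I'll confirm it in an enlarged crop and locate it.

```bash
cat > h.py <<'E'
import numpy as np,cv2
def ray(c,u,v):
    d=np.linalg.inv(c["K"])@[u,v,1.]; R,t=c["R"],c["t"]
    return -R.T@t, R.T@d
def atz(c,u,v,z):
    o,d=ray(c,u,v); return o+d*(z-o[2])/d[2]
def proj(c,X):
    p=c["K"]@(c["R"]@np.asarray(X,float)+c["t"]); return p[:2]/p[2]
E
python3 - <<'E'
from h import *
T=np.load("top.npz");S=np.load("side.npz")
print("foot", atz(T,307,188.5,.008), atz(S,260,257,.008))
for n,p in dict(b1=(181,191),b2=(226,242)).items(): print(n,atz(T,*p,.008))
print("bowl",atz(T,253,161,.065),"vial",atz(T,349,166,.05),"tape",atz(T,277,236,.018),"calc",atz(T,317,125,.014))
a=T["frame"][158:218,272:352,::-1];b=S["frame"][185:275,225:305,::-1]
a=cv2.resize(a,(400,300),interpolation=cv2.INTER_CUBIC)
b=cv2.resize(b,(400,450),interpolation=cv2.INTER_CUBIC)
o=np.zeros((450,800,3),np.uint8);o[:300,:400]=a;o[:,400:]=b
cv2.imwrite("pics/crop.png",o)
E
```

```text
foot [ 0.59917902 -0.0888972   0.008     ] [ 0.5989334  -0.09553385  0.008     ]
b1 [0.59854879 0.28373973 0.008     ]
b2 [0.44610951 0.1526153  0.008     ]
bowl [0.67579493 0.06893451 0.065     ] vial [ 0.65837119 -0.20739709  0.05      ] tape [0.46098848 0.00317492 0.018     ] calc [ 0.78781034 -0.12308031  0.014     ]
```

View pics/crop.png

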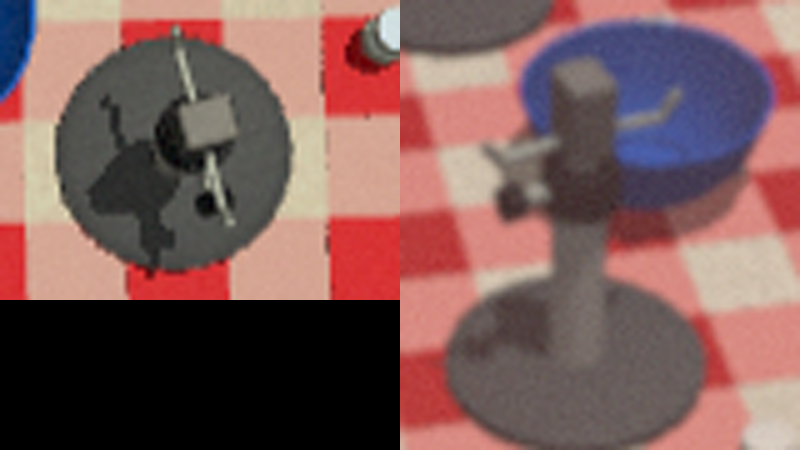

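The crop shows the stand with its foot centre at full-image (306.6,188.6), head top (313.8,182.2), hook tips (307.4,164) and (318.4,202.4). The thumbscrew, on the stand's −x side, is at (314,199), towards the robot. So stand +x is roughly world +x and the button faces +y, left in the image. It is the rightmost of the three (y≈−0.09 against 0.15 and 0.28).

Run:
```python
from h import *
T=np.load("top.npz");S=np.load("side.npz")
print("head",atz(T,313.8,182.2,.190), atz(S,225+184/5,185+78/5,.190))
a=atz(T,307.4,164,.16);b=atz(T,318.4,202.4,.16);d=a-b
print("hooks",a,b,np.linalg.norm(d),"yaw",np.degrees(np.arctan2(d[1],d[0])),(a+b)/2)
from workcell import manip
print(manip.observe()["tool_pos"],manip.observe()["tcp_rot"])
yaw=np.arctan2(d[1],d[0])
from scipy.spatial.transform import Rotation as Ro
o=manip.observe();R=Ro.from_euler("xyz",o["tcp_rot"],degrees=True).as_matrix()
print(R)
for w in (yaw,):
  Rt=R.T@np.array([np.cos(w),np.sin(w),0]); print("turn",np.degrees(np.arctan2(Rt[1],Rt[0])))
print("shift",R.T@(np.array([.598,-.091,.33])-o["tool_pos"]))
```

```text
head [ 0.59922446 -0.08853931  0.19      ] [ 0.59878078 -0.0968012   0.19      ]
hooks [ 0.65122392 -0.07631717  0.16      ] [ 0.54835188 -0.10266855  0.16      ] 0.10619346669582856 yaw 14.367772899239457 [ 0.5997879  -0.08949286  0.16      ]
[ 0.22869027 -0.58129263  0.303292  ] [-1.79929028e+02 -1.10257903e-03  2.14707256e+01]
[[ 9.30604704e-01  3.66025538e-01 -4.35489159e-04]
 [ 3.66025797e-01 -9.30603982e-01  1.15978678e-03]
 [ 1.92436343e-05 -1.23870330e-03 -9.99999233e-01]]
turn 7.102948680162133
shift [ 0.52314164 -0.32112457 -0.02630018]
```

```bash
python3 -m handwheel '[[0.085,0.12,-0.08,-0.026,0.12],[0.085,0.26,-0.16,-0.026,0.124],[0.085,0.4,-0.245,-0.026,0.124],[0.085,0.523,-0.322,-0.026,0.124],[0.085,0.523,-0.322,-0.026,0.124],[0.085,0.523,-0.322,-0.026,0.124],[0.085,0.523,-0.322,-0.026,0.124],[0.085,0.523,-0.322,-0.026,0.124],[0.085,0.523,-0.322,-0.026,0.124],[0.085,0.523,-0.322,-0.026,0.124],[0.085,0.523,-0.322,-0.026,0.124],[0.085,0.523,-0.322,-0.026,0.124],[0.085,0.523,-0.322,-0.026,0.124],[0.085,0.523,-0.322,-0.026,0.124],[0.085,0.523,-0.322,-0.026,0.124],[0.085,0.523,-0.322,-0.026,0.124],[0.085,0.523,-0.322,-0.026,0.124]]' 25
python3 - <<'E'
from workcell import manip, vision
import cv2,numpy as np
o=manip.observe();c=vision.camera("wrist")
np.savez("w1",p=o["tool_pos"],r=o["tcp_rot"],**c); print(o["tool_pos"],o["tcp_rot"],c["K"])
cv2.imwrite("pics/w1.png",c["frame"][:,:,::-1])
E
```

```text
time: 1.85
tool_pos: [0.5969, -0.0918, 0.3299]
tcp_rot: [180.0, 0.0, 14.3]
wrist_force: [0.3, 0.1, 0.2]
finger_gap: 0.0846
grip_force: 0.0
[ 0.59688576 -0.09181121  0.32992398] [1.79997845e+02 2.26934171e-02 1.42636087e+01] [[322.23246423   0.         261.55088534]
 [  0.         322.23246423 184.07274218]
 [  0.           0.           1.        ]]
```

View pics/w1.png

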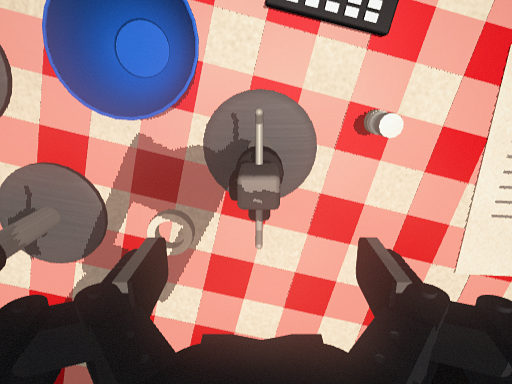

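The wrist view shows the target head at about (259,190), with hooks running vertically from (259,112) to (259,245), so the yaw is aligned. The button is on the left (236,186). I'll take an enlarged look for position.

Run:
```python
from h import *
from scipy.spatial.transform import Rotation as Ro
w=np.load("w1.npz"); G=np.eye(4);G[:3,:3]=Ro.from_euler("xyz",w["r"],degrees=True).as_matrix();G[:3,3]=w["p"]
M=np.linalg.inv(G@w["mount"]);c=dict(K=w["K"],R=M[:3,:3],t=M[:3,3])
f=w["frame"][95:255,200:320,::-1]
f=cv2.resize(f,None,fx=3.75,fy=3.75,interpolation=cv2.INTER_CUBIC)
# overlay of predicted model at (.599,-.0895) yaw 14.3
y=np.radians(14.3);s=np.array([.599,-.0895,0]);X=np.array([np.cos(y),np.sin(y),0]);Y=np.array([-np.sin(y),np.cos(y),0])
P=lambda x,yy,z:tuple(int(q) for q in (proj(c,s+X*x+Y*yy+[0,0,z])-[200,95]+.5)*3.75)
for z,col in((.19,(0,255,0)),(.146,(255,255,0))):
    cv2.polylines(f,[np.array([P(a*.013,b*.015,z) for a,b in((1,1),(1,-1),(-1,-1),(-1,1))])],True,col,1)
cv2.polylines(f,[np.array([P(a,.021,z) for a,z in((.009,.181),(-.009,.181),(-.009,.155),(.009,.155))])],True,(255,0,255),1)
cv2.polylines(f,[np.array([P(.07*np.cos(t),.07*np.sin(t),.008) for t in np.linspace(0,6.28,60)])],True,(0,255,0),1)
cv2.imwrite("pics/w1c.png",f)
```

```text
(no output)
```

View pics/w1c.png

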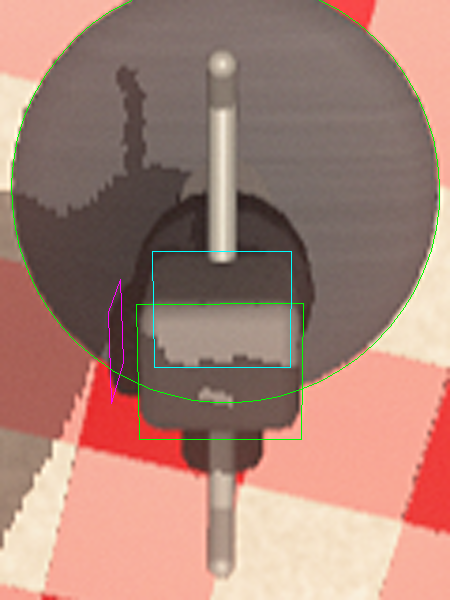

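The model drawn at (0.599, −0.0895), yaw 14.3°, fits the head, foot and button to within 1–2 mm. Next: centre, descend 109 mm, then close gently.

```bash
python3 -m handwheel '[[0.085,0.0026,-0.002,0.0,0],[0.085,0.0026,-0.002,0.03,0],[0.085,0.0026,-0.002,0.06,0],[0.085,0.0026,-0.002,0.09,0],[0.085,0.0026,-0.002,0.109,0],[0.085,0.0026,-0.002,0.109,0],[0.085,0.0026,-0.002,0.109,0]]' 30 && python3 -m handwheel '[[0.06,0,0,0,0],[0.045,0,0,0,0],[0.04,0,0,0,0],[0.035,0,0,0,0],[0.03,0,0,0,0],[0.02,0,0,0,0],[0.02,0,0,0,0],[0.02,0,0,0,0],[0.02,0,0,0,0],[0.02,0,0,0,0],[0.02,0,0,0,0],[0.02,0,0,0,0]]' 30
```

```text
time: 2.6
tool_pos: [0.5999, -0.0881, 0.2213]
tcp_rot: [-180.0, 0.0, 14.3]
wrist_force: [-0.7, 0.0, 0.0]
finger_gap: 0.085
grip_force: 0.0
time: 3.8
tool_pos: [0.6, -0.0882, 0.2219]
tcp_rot: [180.0, -0.1, 14.3]
wrist_force: [-0.8, -0.8, 5.1]
finger_gap: 0.0308
grip_force: 29.2
```

Gap 30.8 mm at 29 N: the button is fully in. Now lift partway and check.

```bash
python3 -m handwheel '[[0.02,0,0,-0.003,0],[0.02,0,0,-0.008,0],[0.02,0,0,-0.014,0],[0.02,0,0,-0.02,0],[0.02,0,0,-0.026,0],[0.02,0,0,-0.032,0],[0.02,0,0,-0.038,0],[0.02,0,0,-0.044,0],[0.02,0,0,-0.05,0],[0.02,0,0,-0.056,0],[0.02,0,0,-0.062,0],[0.02,0,0,-0.068,0],[0.02,0,0,-0.074,0],[0.02,0,0,-0.074,0],[0.02,0,0,-0.074,0]]'
python3 - <<'E'
from workcell import vision
import cv2
a=vision.camera("side");import numpy as np;np.savez("s2",**a)
cv2.imwrite("pics/s2.png",cv2.resize(a["frame"][120:290,190:320,::-1],None,fx=3.5,fy=3.5,interpolation=cv2.INTER_CUBIC))
E
```

```text
time: 5.3
tool_pos: [0.6, -0.0882, 0.2952]
tcp_rot: [180.0, -0.1, 14.4]
wrist_force: [3.9, -3.0, -2.9]
finger_gap: 0.0305
grip_force: 31.3
```

View pics/s2.png

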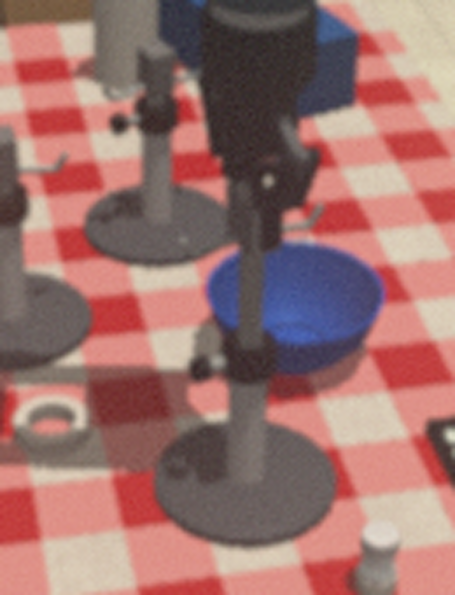

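The pole is out of the collar and the head and hooks have risen with the gripper; the bystanders look untouched. Now on to the end stop.

```bash
python3 -m handwheel '[[0.02,0,0,-0.006,0],[0.02,0,0,-0.012,0],[0.02,0,0,-0.018,0],[0.02,0,0,-0.022,0],[0.02,0,0,-0.024,0],[0.02,0,0,-0.025,0],[0.02,0,0,-0.026,0],[0.02,0,0,-0.026,0],[0.02,0,0,-0.026,0]]'; python3 -m handwheel '[[0.02,0,0,-0.001,0],[0.02,0,0,-0.001,0],[0.02,0,0,-0.001,0]]'
```

```text
time: 6.25
tool_pos: [0.6, -0.0881, 0.3207]
tcp_rot: [180.0, -0.0, 14.4]
wrist_force: [4.7, -3.4, -3.9]
finger_gap: 0.03
grip_force: 31.2
time: 6.55
tool_pos: [0.6, -0.0881, 0.3216]
tcp_rot: [180.0, -0.0, 14.4]
wrist_force: [5.4, -3.3, -4.5]
finger_gap: 0.0308
grip_force: 31.1
```

```bash
python3 -m handwheel '[[0.02,0,0,-0.001,0],[0.02,0,0,-0.001,0],[0.02,0,0,-0.001,0]]';python3 -m handwheel '[[0.02,0,0,-0.001,0],[0.02,0,0,-0.001,0],[0.02,0,0,-0.001,0]]'
python3 - <<'E'
from workcell import vision
import cv2,numpy as np
a=vision.camera("side");np.savez("s3",**a)
from h import *
f=cv2.resize(a["frame"][90:290,190:320,::-1],None,fx=3,fy=3,interpolation=cv2.INTER_CUBIC)
y=np.radians(14.3);s=np.array([.599,-.0895,0]);X=np.array([np.cos(y),np.sin(y),0])
for dz,col in((.1,(0,255,0)),(.09,(255,0,255))):
    # hook exits at -15 mm; head bottom edge at -22
    q=[tuple(int(v) for v in (proj(a,s+X*x+[0,0,.168+dz+z])-[190,90]+.5)*3) for x,z in((-.013,-.022),(.013,-.022),(.013,-.015),(.045,-.015))]
    cv2.polylines(f,[np.array(q)],False,col,1)
cv2.imwrite("pics/s3.png",f)
E
```

```text
time: 6.85
tool_pos: [0.6, -0.0882, 0.3221]
tcp_rot: [180.0, -0.0, 14.4]
wrist_force: [6.2, -3.5, -8.1]
finger_gap: 0.0307
grip_force: 32.0
time: 7.15
tool_pos: [0.6, -0.0881, 0.3221]
tcp_rot: [180.0, 0.0, 14.4]
wrist_force: [9.7, -3.8, -14.6]
finger_gap: 0.0306
grip_force: 31.7
```

View pics/s3.png

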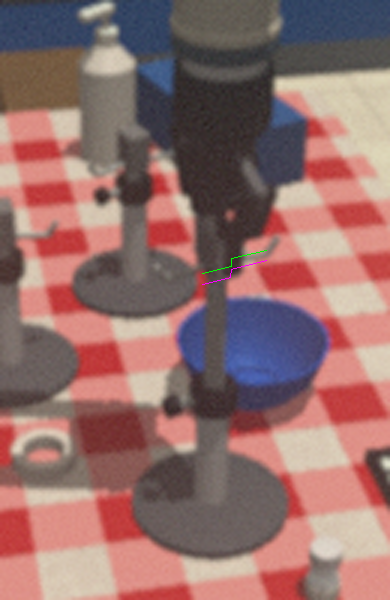

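The tool stopped rising at a 100 mm lift and the downward force rose from 4 N to 15 N without slip. The head also lies on the 100 mm overlay, so this is the second stop. Gap 30.6 mm means the button is still in. Handing in.

```bash
python3 -c "
from workcell import manip
print(manip.hand_in())"
```

```text
the job is handed in; nothing more can be done
None
```

The job is handed in: the pole is held at its second stop (about 100 mm up) with the button squeezed in at about 31 N, and no bystander looked moved in the last side view; the judge's result was not shown.

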